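Find the unlocked lid of the parts case and push it open

ROBOT

A 7-joint arm with a two-finger parallel gripper is mounted at the origin on the work surface. World frame = base frame: x ahead of the robot, y to its left, z up, the work surface at z = 0. Lengths are in m, angles in rad, forces in N, time in s.
With the tool pointing down it reaches from about 0.4 to 0.85 m from the base axis. Payload 10.4 kg.
Tool frame: the origin (TCP) lies midway between the tips of the shut fingers; the grasp point (between the pads) lies 19 mm behind it (arm.grip_point_offset is the distance from the TCP to the grasp point, in m); z points along the fingers, y is the line along which they close (so a half turn about z gives the same grasp; the last joint's range is limited). The gripper opens to 87 mm and grips with 3 to 60 N. Pads are 19 mm wide; open, the fingers measure 117 mm over their backs; the gripper's body (75 mm by 190 mm) begins 51 mm behind the grasp point.
Start: joints at [1.225, 0.332, -0.065, 1.46, 0.022, 1.35, -0.088], TCP at [0.198, -0.593, 0.223] pointing down, gripper open.
Joint ranges: [-2.6, 2.6], [-0.5, 2.12], [-1.47, 1.34], [0.16, 2.42], [-1.27, 4.41], [0.06, 2.06], [-2.6, 2.6]. Speed limits (rad/s): [2.22, 2.22, 2.79, 2.79, 3.14, 3.14, 3.14].

INTERFACE

Orientations are given as a unit quaternion [x, y, z, w].
In Python, from bench import status, imaging, arm gives the robot as it stands. The module is installed in compiled form; this text tells all that it offers.
- The arm moves only by the shell command python3 -m inch 'ROWS' [FORCE]. ROWS is JSON, a list of rows, each a list of 7 numbers: the turn, a rotation vector about the tool's x, y, z in units of 10 degrees (1.0 is 10 degrees), then the shift along the tool's x, y, z in units of 30 mm (1.0 is 30 mm), then the closure, from -1 (fully open) to 1 (shut). A call has 1 to 12 rows; each row shifts and turns the commanded pose from where the row before left it, along the tool's axes as they then stand; what a row does not reach is not made up. A row lasts 1/8 s, in which the tool goes at most 62.5 mm and 10.7 degrees, less where a joint would pass 70% of its speed; a pose out of reach is approached as far as the arm can. A call is refused whole if a number of a shift passes 1 or a number of a turn 1, either way. A call with a gripper value outside its range is refused whole. The fingers move at their own pace and stop on an object; FORCE is the grip in N (left out, the last holds). Time passes only in rows, so rows that do not move let the fingers close. It gives the time, the measured TCP pose, the force, the opening and the grip force at its end, in the units of the state.
- status.read_state(): the state, without advancing time (a new reading comes with each control period).
- imaging.camera(name): name is "scene" or "top"; returns the picture (400x640x3 uint8, blue, green, red); there is no depth.
- imaging.camera_info(name): a dict with "intrinsics" (3x3 intrinsics, pixels), "dist_coeffs" ([k1, k2, p1, p2, k3] as OpenCV has them; the pictures are not rectified), "eye" and "orientation" of the camera in the world. Camera axes: x right, y up, looking along -z (the intrinsics and any distortion apply to the point x, -y, -z); pixel columns grow to the right and rows downward; lengths in m; the calibration is good to about 2 mm. A picture is of the moment at which its call begins. camera_info takes no time and is no camera call.
- arm.job_done(): hands the job in; it is judged then, once.
The state is a dict: "time": time; "joint_positions": joint angles; "dq": joint speeds; "effort": joint torques, N m; "position": TCP position; "ee_rot": TCP orientation; "wrist_force": force on the tool from outside, world axes, zero at the start; "wrist_torque": the same for the moment, N m; "grip_width": finger opening in m; "grasp_force": force on a finger pad.
Only numpy, scipy, OpenCV 4.12 (cv2) and the standard library are available. Lean on these libraries where they do the work, as an engineer would, in place of code of your own. Each camera call takes 0.05 s, during which the arm holds its last target. There are 200 camera calls.

TASK

Only one of the four identical metal lids in the top of the low storage case is unlocked. Press the lids at their dots, near the front end, to find the one that rocks, then push that lid open until it stands upright, and leave it standing so. Nothing needs gripping or lifting: leave the reel, spray can, meter and carton around the lids where they stand.

Things in the scene. Friction and masses are not known exactly. Their poses are not given: they have to be found in the camera images.
- case: low hollow plywood case, fixed to the table, 180 mm deep (x), 530 wide (y), 80 high; origin at the centre of its underside, x towards its back (away from the robot at yaw 0), z up. Four identical flat aluminium lids, each 130 (x) by 90 (y) by 6 mm, lie flush in its top, 80 mm above the table, in 136 by 96 mm openings, centred at x = 0 and y = +156, +52, -52, -156 mm.
- dot1 (a point): centre of the black dot (18 mm across, flat) on the top of the leftmost (+y) lid: the spot to press, 43 mm in front of (-x of) the lid's centre and 22 mm from its front edge; point axes as the case's. This lid may be locked (it does not give at all) or be the unlocked one.
- dot2 (a point): centre of the black dot (18 mm across, flat) on the top of the second from the left lid: the spot to press, 43 mm in front of (-x of) the lid's centre and 22 mm from its front edge; point axes as the case's. This lid may be locked (it does not give at all) or be the unlocked one.
- dot3 (a point): centre of the black dot (18 mm across, flat) on the top of the third from the left lid: the spot to press, 43 mm in front of (-x of) the lid's centre and 22 mm from its front edge; point axes as the case's. This lid may be locked (it does not give at all) or be the unlocked one.
- dot4 (a point): centre of the black dot (18 mm across, flat) on the top of the rightmost (-y) lid: the spot to press, 43 mm in front of (-x of) the lid's centre and 22 mm from its front edge; point axes as the case's. This lid may be locked (it does not give at all) or be the unlocked one.
- lid (a joint): angle of the one unlocked lid, any of the four: 0 shut, 1.5 at the stop, nearly upright. Its pivot, along the case's y, is at case x = -5 mm, 77 mm up: 60 mm of lid lie in front, 70 behind. About 3 N on the dot sinks its front (60 mm free below) and raises its back end, which can then be pushed from behind towards the front till upright (top 147 mm up). Stiff: it stays where left.
- reel: small aluminium wire reel, loose, 36 mm across, 30 mm high, standing on the case's top face beside the row of lids at its right (-y) end; origin at the centre of its underside. Not to be disturbed.
- spray: white and silver spray can, loose, 60 mm across, 190 mm high, standing on the table to the left (+y) of the case; origin at the centre of its underside. Not to be disturbed.
- meter: black needle meter, loose, 45 mm (x) by 85 mm (y) by 115 mm high, plus 12 mm terminals on top, standing on the table behind the case; origin at the centre of its underside. Not to be disturbed.
- carton: closed cardboard carton, loose, 90 mm (x) by 120 mm (y) by 60 mm high, on the table to the right (-y) of the case; origin at the centre of its underside. Not to be disturbed.

How it is judged:
By the outcome, as a careful person would: the job done as asked, in the order asked, and still so for the second after the job is handed in, with the robot touching nothing.
It also fails if it takes over 51 s, if anything falls off the work surface, if the arm or the gripper's body presses on something with over 40 N, if the wrist force passes 120 N, or if a joint passes its speed limit or range.

## Working session

There is one attempt and no reset: what is moved stays moved. The work goes in short steps, Python scripts to look and compute and a shell command to move; the robot and the scene stay as the last step left them, time stands still between calls to the robot, and variables do not carry over. Pictures are saved under pics/ and viewed, at most 10 in all, crops included, and the job is handed in when it is done.

```bash
mkdir -p pics; python3 - <<'E'
from bench import status, imaging
import cv2
for n in("scene","top"):
    cv2.imwrite(f"pics/{n}0.png",imaging.camera(n)); print(n,imaging.camera_info(n))
print(status.read_state())
E
```

```text
scene {'intrinsics': array([[446.3438959 ,   0.        , 323.37561515],
       [  0.        , 446.3438959 , 209.56288346],
       [  0.        ,   0.        ,   1.        ]]), 'dist_coeffs': array([-0.06743297,  0.        ,  0.        ,  0.        ,  0.        ]), 'eye': array([ 1.22894283, -0.43357269,  0.8557013 ]), 'orientation': array([0.32285265, 0.18276224, 0.43550068, 0.82018491])}
top {'intrinsics': array([[439.52635654,   0.        , 324.13629027],
       [  0.        , 439.52635654, 202.91552148],
       [  0.        ,   0.        ,   1.        ]]), 'dist_coeffs': array([-0.12369606,  0.        ,  0.        ,  0.        ,  0.        ]), 'eye': array([ 0.43989549, -0.01775452,  1.35015789]), 'orientation': array([ 0.05547882, -0.05111023, -0.70467122,  0.7055128 ])}
{'time': 0.1, 'joint_positions': array([ 1.22539793,  0.3328064 , -0.06467974,  1.4608616 ,  0.02161913,
        1.34988054, -0.08847066]), 'dq': array([-0.00074659, -0.00315593,  0.00092127, -0.00278255, -0.00065654,
       -0.001831  , -0.00106762]), 'effort': array([ 1.80827141e-03, -6.24546003e+01,  2.49186979e-02, -3.90717244e+01,
       -6.14038669e-02,  3.66145594e-02,  4.69197767e-05]), 'position': array([ 0.1981344 , -0.59240257,  0.22183283]), 'ee_rot': array([ 9.87000496e-01,  1.60715973e-01, -1.41305102e-04, -6.13989304e-04]), 'wrist_force': array([0.42988202, 0.02864616, 0.01131869]), 'wrist_torque': array([ 0.07156625,  0.08202007, -0.01290997]), 'grasp_force': 0.0, 'grip_width': 0.08697339754479523}
```

View pics/scene0.png

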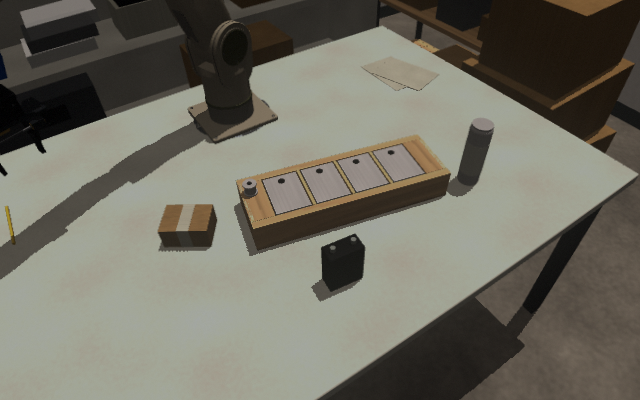

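View pics/top0.png

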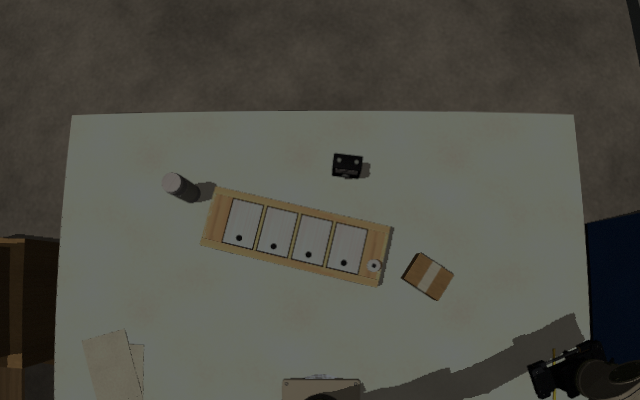

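The top view shows dots 1–4 at about (239,238), (273,246), (308,254), (344,263). In the scene view they are at about (391,153), (356,161), (319,171), (281,181). The meter stands behind the lid 3/4 side and the reel is beside lid 4.

```bash
cat > h.py <<'E'
import numpy as np,cv2
from bench import status, imaging
from scipy.spatial.transform import Rotation as R
F=np.diag([1,-1,-1])
def PR(n):
    i=imaging.camera_info(n); Rw=(R.from_quat(i['orientation']).as_matrix()@F).T
    return i['intrinsics'],i['dist_coeffs'],Rw,-Rw@i['eye']
def und(n,p):
    K,d,_,_=PR(n); return cv2.undistortPoints(np.array(p,float).reshape(-1,1,2),K,d).reshape(-1,2)
def tri(a,b):
    P=[np.c_[PR(n)[2],PR(n)[3]] for n in("scene","top")]
    X=cv2.triangulatePoints(P[0],P[1],und("scene",a).T,und("top",b).T); return (X[:3]/X[3]).T
def proj(n,X):
    K,d,Rw,t=PR(n); return cv2.projectPoints(np.array(X,float),cv2.Rodrigues(Rw)[0],t,K,d)[0].reshape(-1,2)
def onz(n,p,z):
    K,d,Rw,t=PR(n); r=np.c_[und(n,p),np.ones(len(und(n,p)))]@Rw; e=-Rw.T@t
    return e+r*((z-e[2])/r[:,2])[:,None]
def dot(img,p,r=6):
    g=cv2.cvtColor(img,cv2.COLOR_BGR2GRAY).astype(float); x,y=p
    w=g[y-r:y+r+1,x-r:x+r+1]; w=np.clip(np.median(w)*.7-w,0,None); yy,xx=np.mgrid[-r:r+1,-r:r+1]
    return x+(w*xx).sum()/w.sum(), y+(w*yy).sum()/w.sum()
E
python3 - <<'E'
from h import *
s=cv2.imread('pics/scene0.png');t=cv2.imread('pics/top0.png')
S=[dot(s,p,5) for p in[(391,153),(356,161),(319,171),(281,181)]]
T=[dot(t,p,5) for p in[(239,238),(273,246),(308,254),(344,263)]]
print(np.round(S,1),np.round(T,1))
X=tri(S,T);print(X.round(4)); d=X[0]-X[3];print(np.linalg.norm(d),np.linalg.norm(np.diff(X,axis=0),axis=1)); yaw=np.arctan2(-d[0],d[1]);print('yaw',yaw)
ex=np.array([np.cos(yaw),np.sin(yaw),0]);print('c',X.mean(0)+.043*ex)
print('top-only z=.08',onz('top',T,.08).round(4), 'scene-only',onz('scene',S,.08).round(4))
print('reel top,meter top front/back mid,', onz('top',[(374,266)],.11),onz('top',[(347,167)],.115),'carton',onz('top',[(428,276)],.06),'spray',onz('top',[(174,183)],.19))
E
```

```text
[[390.4 152. ]
 [355.3 160.9]
 [318.9 170.5]
 [280.8 180.5]] [[238.7 237.6]
 [273.1 245.9]
 [308.  254.2]
 [343.3 262.5]]
[[ 0.5298  0.2371  0.0781]
 [ 0.506   0.1356  0.0789]
 [ 0.4825  0.0344  0.0786]
 [ 0.459  -0.0671  0.0784]]
0.31230828168653046 [0.104176   0.10392564 0.10421072]
yaw -0.22861855966046427
c [0.53621739 0.07524618 0.07848592]
top-only z=.08 [[ 0.5309  0.2384  0.08  ]
 [ 0.5072  0.1376  0.08  ]
 [ 0.4836  0.0364  0.08  ]
 [ 0.4601 -0.0649  0.08  ]] scene-only [[ 0.5308  0.2334  0.08  ]
 [ 0.506   0.1326  0.08  ]
 [ 0.4829  0.0314  0.08  ]
 [ 0.4595 -0.07    0.08  ]]
reel top,meter top front/back mid, [[ 0.44971184 -0.14996245  0.11      ]] [[ 0.73238632 -0.0756391   0.115     ]] carton [[ 0.42027331 -0.31343351  0.06      ]] spray [[0.67109677 0.4004465  0.19      ]]
```

```bash
cat >> h.py <<'E'
YAW=-.2286; C=np.array([.5365,.0755,0]); ROT=R.from_matrix(np.array([[np.cos(YAW),np.sin(YAW),0],[-np.sin(YAW)*-1,-np.cos(YAW),0],[0,0,-1]]).T) if 0 else R.from_euler('z',YAW)*R.from_euler('x',np.pi)
def to(x,y,z):
    "shift (30mm units, tool axes) and turn (10deg units) to a point in case axes"
    s=status.read_state(); q=R.from_quat(s['ee_rot']); g=C+R.from_euler('z',YAW).apply([x,y,z])
    print('t',round(s['time'],2),'shift',(q.inv().apply(g-s['position'])/.03).round(3),'turn',(np.degrees((q.inv()*ROT).as_rotvec())/10).round(3))
def here():
    s=status.read_state(); print('t',round(s['time'],2),'case',R.from_euler('z',-YAW).apply(s['position']-C).round(4),'F',s['wrist_force'].round(2))
E
python3 -m inch '[[0,0,0.8,0,0,0,1],[0,0,0.8,0,0,0,1],[0,0,0.8,0,0,0,1],[0,0,0.76,0,0,0,1],[0,0,0,0,0,0,1]]' 20
python3 -c "
from h import *
here();to(-.043,-.156,.14)"
```

```text
time: 0.72
position: [0.1983, -0.5925, 0.2222]
ee_rot: [0.994, -0.114, -0.0, -0.0]
wrist_force: [-0.2, 0.5, 0.5]
grip_width: 0.045
grasp_force: 0.0
t 0.72 case [-0.1781 -0.7273  0.2222] F [-0.2   0.54  0.51]
t 0.72 shift [  4.518 -19.038   2.746] turn [-0.003  0.003  0.005]
```

```bash
python3 -m inch '[[0,0,0,0.4,-1,0,1],[0,0,0,0.4,-1,0,1],[0,0,0,0.4,-1,0,1],[0,0,0,0.4,-1,0,1],[0,0,0,0.4,-1,0,1],[0,0,0,0.4,-1,0,1],[0,0,0,0.4,-1,0,1],[0,0,0,0.4,-1,0,1],[0,0,0,0.4,-1,0,1],[0,0,0,0.4,-1,0,1],[0,0,0,0.4,-1,0,1],[0,0,0,0.1,-1,0,1]]' >/dev/null
python3 -m inch '[[0,0,0,0,-1,0.3,1],[0,0,0,0,-1,0.3,1],[0,0,0,0,-1,0.3,1],[0,0,0,0,-1,0.3,1],[0,0,0,0,-1,0.3,1],[0,0,0,0,-1,0.3,1],[0,0,0,0,-1,0.3,1],[0,0,0,0,0,0.6,1],[0,0,0,0,0,0,1],[0,0,0,0,0,0,1]]'
python3 -c "
from h import *
here();to(-.043,-.156,.09)
cv2.imwrite('pics/top1.png',imaging.camera('top'));cv2.imwrite('pics/scene1.png',imaging.camera('scene'))"
```

```text
time: 3.48
position: [0.4592, -0.0686, 0.1421]
ee_rot: [0.994, -0.114, 0.0, 0.0]
wrist_force: [-0.3, 0.1, -0.2]
grip_width: 0.0002
grasp_force: 0.0
t 3.48 case [-0.0427 -0.1579  0.1421] F [-0.26  0.13 -0.23]
t 3.48 shift [-0.012 -0.063  1.736] turn [ 0.001 -0.003  0.003]
```

View pics/scene1.png

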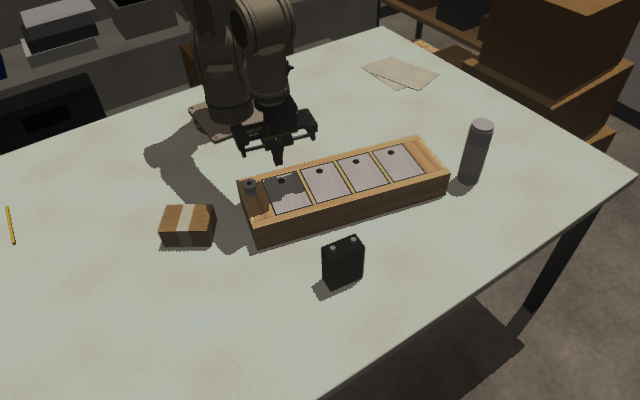

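The scene view shows the shut fingers (tip at about 278,160) above dot 4 (281,181), with the reel clear to the left. Now press in small steps.

```bash
python3 -m inch '[[0,0,0,0,-0.06,0.7,1],[0,0,0,0,0,0.7,1],[0,0,0,0,0,0.3,1],[0,0,0,0,0,0.2,1],[0,0,0,0,0,0,1]]'
python3 -m inch '[[0,0,0,0,0,0.1,1],[0,0,0,0,0,0.1,1],[0,0,0,0,0,0,1],[0,0,0,0,0,0,1]]'
```

```text
time: 4.2
position: [0.4596, -0.0665, 0.0848]
ee_rot: [0.993, -0.114, 0.0, 0.0]
wrist_force: [0.9, -0.6, 0.5]
grip_width: 0.0006
grasp_force: 0.0
time: 4.7
position: [0.4599, -0.0665, 0.0804]
ee_rot: [0.993, -0.114, 0.0, 0.0]
wrist_force: [-8.7, 1.8, 21.3]
grip_width: 0.0005
grasp_force: 11.1
```

Lid 4 held at 21 N with no sink, so it is locked. Next is lid 3.

```bash
python3 -m inch '[[0,0,0,0,0,-0.5,1],[0,0,0,0,0,-0.5,1],[0,0,0,0,-0.9,0,1],[0,0,0,0,-0.9,0,1],[0,0,0,0,-0.9,0,1],[0,0,0,0,-0.77,0,1],[0,0,0,0,0,0.5,1],[0,0,0,0,0,0.3,1],[0,0,0,0,0,0,1]]'
python3 -m inch '[[0,0,0,0,0,0.1,1],[0,0,0,0,0,0.08,1],[0,0,0,0,0,0,1],[0,0,0,0,0,0,1]]'; python3 -c "
from h import *
here()"
```

```text
time: 5.82
position: [0.4822, 0.0338, 0.0835]
ee_rot: [0.993, -0.115, -0.001, 0.0]
wrist_force: [-0.2, -0.7, 0.5]
grip_width: 0.0003
grasp_force: 0.0
time: 6.32
position: [0.4831, 0.035, 0.0792]
ee_rot: [0.993, -0.114, 0.0, -0.0]
wrist_force: [0.1, -0.4, -0.3]
grip_width: 0.0002
grasp_force: 0.0
t 6.33 case [-0.0429 -0.0515  0.0792] F [ 0.15 -0.35 -0.31]
```

```bash
python3 -m inch '[[0,0,0,0,0,0.07,1],[0,0,0,0,0,0.07,1],[0,0,0,0,0,0,1],[0,0,0,0,0,0,1]]'; python3 -c "
from h import *
here()"
```

```text
time: 6.82
position: [0.4831, 0.035, 0.0749]
ee_rot: [0.993, -0.114, 0.0, -0.0]
wrist_force: [0.6, 0.2, 0.7]
grip_width: 0.0005
grasp_force: 0.5
t 6.83 case [-0.0429 -0.0516  0.0749] F [0.61 0.21 0.66]
```

Lid 3 gives (5 mm below the top at under 1 N), so it is the unlocked one. Press it down further.

```bash
python3 -m inch '[[0,0,0,0,0,0.2,1],[0,0,0,0,0,0.2,1],[0,0,0,0,0,0.2,1],[0,0,0,0,0,0,1]]';python3 -m inch '[[0,0,0,0,0,0.2,1],[0,0,0,0,0,0.2,1],[0,0,0,0,0,0,1]]'; python3 -c "
from h import *
here()
cv2.imwrite('pics/scene2.png',imaging.camera('scene'))"
```

```text
time: 7.32
position: [0.4822, 0.035, 0.056]
ee_rot: [0.993, -0.114, -0.001, 0.0]
wrist_force: [-0.0, 0.3, 0.2]
grip_width: 0.0
grasp_force: 0.1
time: 7.7
position: [0.4824, 0.0349, 0.0442]
ee_rot: [0.993, -0.114, -0.001, 0.0]
wrist_force: [-0.3, 0.9, -0.1]
grip_width: 0.0004
grasp_force: 0.1
t 7.7 case [-0.0435 -0.0518  0.0442] F [-0.33  0.85 -0.15]
```

View pics/scene2.png

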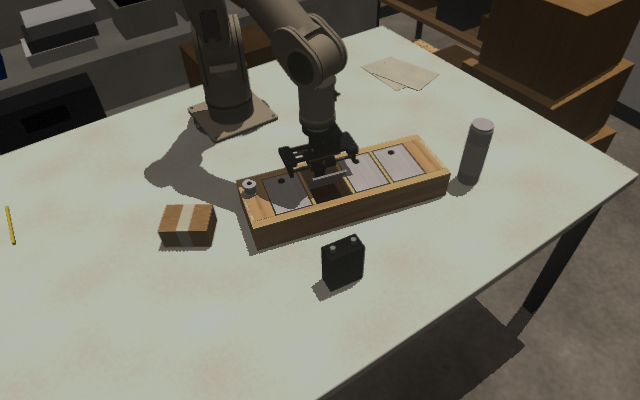

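Lid 3's rear edge (about 330,174) is raised in front of the open hole, and everything else is unmoved. Lift, then go behind it.

```bash
python3 -m inch '[[0,0,0,0,0,-0.6,1],[0,0,0,0,0,-0.9,1],[0,0,0,0,0,-0.9,1],[0,0,0,0,0,-0.9,1],[0,0,0,0,0,-0.9,1],[0,0,0,0.9,0,0,1],[0,0,0,0.9,0,0,1],[0,0,0,0.9,0,0,1],[0,0,0,0.9,0,0,1],[0,0,0,0.7,0,0,1],[0,0,0,0,0,0,1]]'; python3 -c "
from h import *
here();to(.085,-.052,.11)
cv2.imwrite('pics/scene3.png',cv2.resize(imaging.camera('scene')[80:280,200:460],None,fx=3,fy=3))"
```

```text
time: 9.12
position: [0.6094, 0.0054, 0.1718]
ee_rot: [0.993, -0.114, 0.0, -0.0]
wrist_force: [0.9, 0.0, 0.4]
grip_width: 0.0002
grasp_force: 0.0
t 9.12 case [ 0.0869 -0.0518  0.1718] F [0.93 0.01 0.39]
t 9.12 shift [-0.063  0.008  2.06 ] turn [-0.004 -0.003 -0.005]
```

View pics/scene3.png

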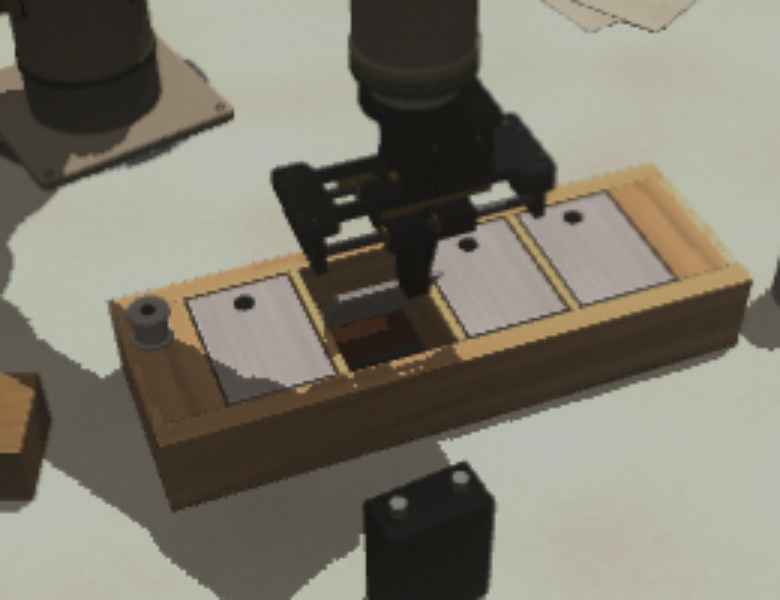

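The crop shows lid 3 tilted (rear edge near 375,290 in the crop), with the fingers behind it and nothing else disturbed. Now lower to 0.11 and push towards the front.

```bash
python3 -m inch '[[0,0,0,0,0,0.7,1],[0,0,0,0,0,0.7,1],[0,0,0,0,0,0.66,1],[0,0,0,-0.4,0,0,1],[0,0,0,-0.4,0,0,1],[0,0,0,-0.4,0,0,1],[0,0,0,-0.4,0,0,1],[0,0,0,-0.3,0,0,1],[0,0,0,0,0,0,1]]'; python3 -c "
from h import *
here()"
python3 -m inch '[[0,0,0,-0.15,0,0,1],[0,0,0,-0.15,0,0,1],[0,0,0,-0.1,0,0,1],[0,0,0,0,0,0,1]]'; python3 -c "
from h import *
here()"
```

```text
time: 10.3
position: [0.5523, 0.0188, 0.1092]
ee_rot: [0.993, -0.114, -0.0, 0.0]
wrist_force: [1.1, 0.4, -0.1]
grip_width: 0.0004
grasp_force: 0.0
t 10.3 case [ 0.0282 -0.0517  0.1092] F [ 1.07  0.44 -0.14]
time: 10.8
position: [0.541, 0.0214, 0.109]
ee_rot: [0.993, -0.114, -0.0, 0.0]
wrist_force: [0.2, -0.1, 0.0]
grip_width: 0.0005
grasp_force: 0.0
t 10.8 case [ 0.0167 -0.0516  0.109 ] F [ 0.22 -0.06  0.01]
```

```bash
python3 -m inch '[[0,0,0,-0.1,0,0,1],[0,0,0,-0.1,0,0,1],[0,0,0,0,0,0,1],[0,0,0,0,0,0,1]]'|grep wrist; python3 -c "
from h import *
here()"
python3 -m inch '[[0,0,0,-0.07,0,0,1],[0,0,0,0,0,0,1],[0,0,0,0,0,0,1]]'|grep wrist; python3 -c "
from h import *
here()
cv2.imwrite('pics/scene4.png',cv2.resize(imaging.camera('scene')[80:280,200:460],None,fx=3,fy=3))"
```

```text
wrist_force: [19.7, -2.8, -11.9]
t 11.3 case [ 0.0144 -0.0516  0.1094] F [ 19.68  -2.76 -11.85]
wrist_force: [29.6, -3.2, -20.7]
t 11.68 case [ 0.0142 -0.0517  0.1096] F [ 29.6   -3.22 -20.74]
```

View pics/scene4.png

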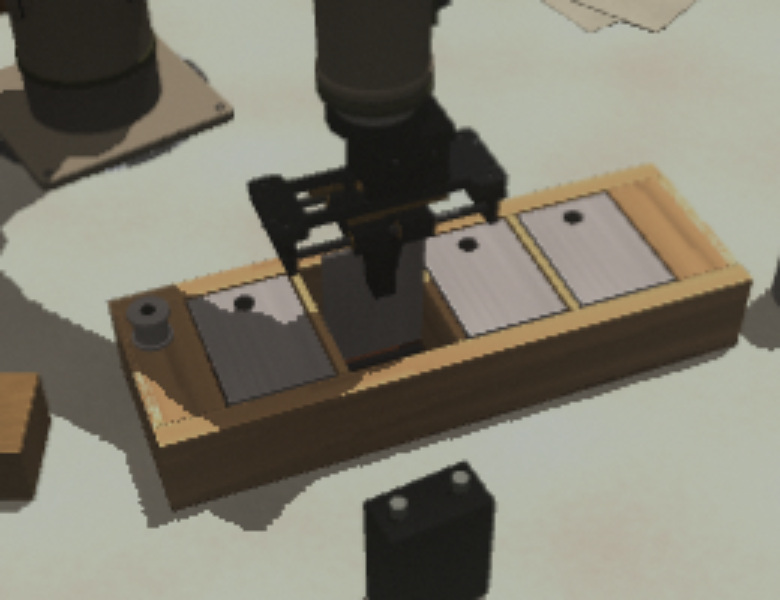

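The crop shows lid 3 near upright, with the fingers against its underside and the push stopped at 30 N. Back off and measure its top edge.

```bash
python3 -m inch '[[0,0,0,0.35,0,0,1],[0,0,0,0.6,0,0,1],[0,0,0,0.6,0,0,1],[0,0,0,0.6,0,0,1],[0,0,0,0,0,-0.9,1],[0,0,0,0,0,-0.9,1],[0,0,0,0,0,-0.9,1],[0,0,0,0,0,-0.9,1],[0,0,0,0,0,0,1]]'|grep time; python3 - <<'E'
from h import *
im=imaging.camera('scene'); cv2.imwrite('pics/s5raw.png',im); f=cv2.resize(im[80:280,200:460],None,fx=3,fy=3,interpolation=cv2.INTER_CUBIC)
for th,c in((1.5,(0,255,0)),(1.2,(0,0,255))):
    P=[]
    for a,y in((.07,-.007),(.07,-.097),(0,-.097),(0,-.007)):
        # underside, 3 mm off mid-plane
        x=-.005+a*np.cos(th)+.003*np.sin(th); z=.077+a*np.sin(th)-.003*np.cos(th)
        P.append(C+R.from_euler('z',YAW).apply([x,y,z-.0015]))
    q=((proj('scene',P)-[200,80]+.5)*3-.5).round().astype(int); cv2.polylines(f,[q],True,c,1)
cv2.imwrite('pics/scene5.png',f)
E
```

```text
time: 12.85
```

View pics/scene5.png

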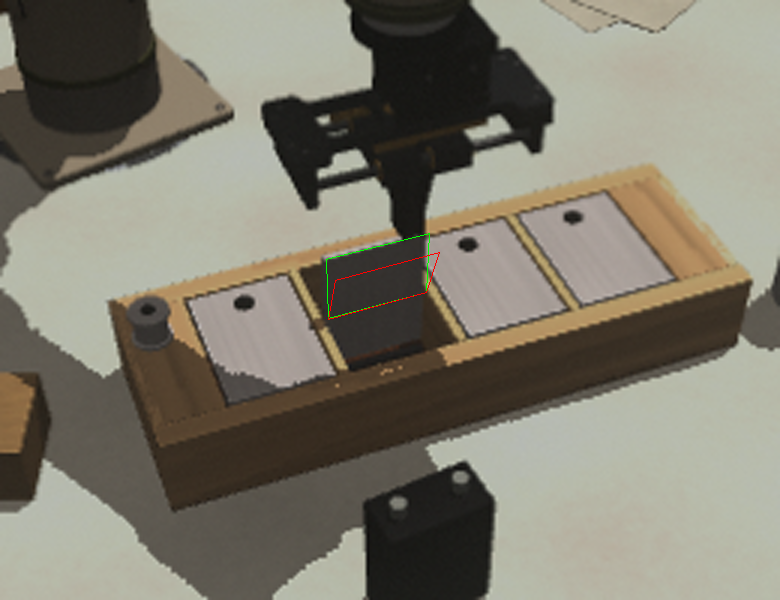

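The 1.5 rad outline (green) matches the standing lid: its top edge runs from about (325,258) to (428,235) in the crop. The reel, meter and other lids look unchanged, and the gripper is clear.

```bash
python3 -c "
from h import *
here()
from bench import arm
print(arm.job_done())"
```

```text
t 12.9 case [ 0.0735 -0.0514  0.2174] F [-0.3   0.39 -0.41]
the job is handed in; nothing more can be done
None
```

The third lid from the left was the unlocked one: I pushed it open to its stop and left it standing upright, the gripper clear of it, and handed the job in at 12.9 s (lid 4 tested locked; lids 1 and 2 not pressed, as lid 3 was found first).

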